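# Refit the watering timer's dial knob and hold it pressed

### The arm

A 6-joint arm with a two-finger parallel gripper is mounted at the origin on the work surface. World frame = base frame: x ahead of the robot, y to its left, z up, the work surface at z = 0. Lengths are in mm, angles in rad, forces in N, time in s.
With the tool pointing down it reaches from about 300 to 850 mm from the base axis. Payload 4.2 kg.
Tool frame: the origin (TCP) lies midway between the tips of the shut fingers; the grasp point (between the pads) lies 19 mm behind it; z points along the fingers, y is the line along which they close (so a half turn about z gives the same grasp; the last joint's range is limited). The gripper opens to 91 mm and grips with 3 to 60 N. Pads are 32 mm wide; open, the fingers measure 118 mm over their backs; the gripper's body (76 mm by 178 mm) begins 60 mm behind the grasp point.
Start: joints at [1.118, 0.32, 1.565, -0, 1.257, -0.02], TCP at [241.168, 521.998, 213.976] pointing down, gripper open.
Joint ranges: [-3.11, 3.11], [-0.84, 2.01], [0.21, 2.61], [-1.34, 4.49], [0.05, 2.63], [-2.56, 2.56]. Speed limits (rad/s): [2.57, 2.57, 3.14, 3.14, 3.14, 3.14].

### API

Orientations are given as a 3x3 rotation matrix whose columns are the frame's x, y, z axes.
In Python, from cell import robot, eoat, cams, finish_job gives the robot as it stands. The module is installed in compiled form; this text tells all that it offers. Calls block until the motion is done:
- robot.move_to(position, orientation): joint-space move of the TCP to a pose.
- robot.movel(position, attitude=None, speed=150, threshold=None): straight line of the TCP; attitude=None keeps the orientation; speed is the mean speed in mm/s. With threshold (N) it stops when the force on the tool has changed by that much, and returns True; else False.
- robot.movej(angles): joint-space move.
- eoat.release() and eoat.close(effort=None): open the fingers fully, or close them until they stop; effort is the grip in N (None keeps the last).
- robot.dwell(seconds).
- robot.solve_ik(position, orientation): joint angles nearest the present ones, or None.
- robot.state(): the state.
- cams.get_image(name): name is "scene" or "top" or "wrist"; returns the picture (420x560x3 uint8, red, green, blue); there is no depth.
- cams.camera_info(name): a dict with "fx", "fy", "cx", "cy" (pixels), "world_to_cam" (4x4, takes a point from world to camera coordinates). Camera axes: x right, y down, z forward; pixel columns grow to the right and rows downward; lengths in mm; the calibration is good to about 2 mm. A picture is of the moment at which its call begins: read the wrist's pose just before it. camera_info takes no time and is no camera call; for the wrist camera it gives the pose at the moment of the call.
A pose or a line that the arm cannot do raises robot.Unreachable and nothing moves.
- finish_job(): hands the job in; it is judged then, once.
The state is a dict: "time": time; "joint_positions": joint angles; "joint_velocities": joint speeds; "joint_torque": joint torques, N m; "ee_pos": TCP position; "orientation": TCP orientation; "contact_force": force on the tool from outside, world axes, zero at the start; "torque": the same for the moment, N m; "finger_gap": finger opening in mm; "gripper_force": force on a finger pad.
Only numpy, scipy, OpenCV 4.12 (cv2) and the standard library are available. Lean on these libraries where they do the work, as an engineer would, in place of code of your own. Each camera call takes 0.05 s, during which the arm holds its last target. There are 200 camera calls.

### The job

The knob of the watering timer has come off and lies in the white seedling tray: turn it so that its D-shaped hole matches the timer's D-shaft, push it fully home on the shaft, then press it down against the spring as far as it goes and finish while still holding it pressed; do not let go. Leave the timer's pointer at the setting where it is, and do not disturb the pot, the frog, the spray bottle or the trowel.

Things in the scene. Friction and masses are not known exactly. Their poses are not given: they have to be found in the camera images.
- knob_centre (a point): Loose black knob, 60 g, upright in the tray; point on its axis, 27 mm above its underside and below its top. Round skirt 52 mm across, 0 to 24 mm above the underside; on it a bar to grip, 44 mm long (x), 16 mm wide (y), 24 to 54 mm above the underside. z up; x along the bar to the end with a white line on top and a fin on the skirt (reaching 35 mm from the axis): the bore's flat is on that side.
- knob_seat (a point): Floor of the knob's bore, on its axis, 7 mm below knob_centre; axes as knob_centre. The bore opens downward: 18 mm in diameter, 20 mm deep, with a flat 4.2 mm from the axis on the knob's +x side. Fully home, this point meets shaft_tip.
- shaft_tip (a point): Centre (on the axis of the round) of the top end of the timer's upright steel D-shaft: 16 mm in diameter, 31 mm proud of the pointer collar, tip chamfered 1.5 mm, flat 3 mm from the axis on the +x side; z up. About 93.5 mm above the bench. The knob slides on with 1 mm play when its x points the same way within about 0.2 rad, not beyond 0.4. Its direction differs from start to start.
- plunger (a joint): How far the shaft is pressed down into the timer, m: 0 released, 0.007 fully pressed. A spring pushes it back up: it starts to move at about 4 N and reaches the stop at about 9 N. With the knob home and pressed to the stop its skirt is still 4 mm above the pointer collar.
- pointer_tip (a point): Outer end of the flat pointer (black, 7 mm wide) that lies just above the dial face, 43 mm from the shaft axis, on the side of the shaft's flat (direction of shaft_tip's x). It turns stiffly (0.15 N m) with the shaft but does not move down with it; it is to stay at its setting.
- timer: Watering timer: fixed grey box 150 x 130 x 55 mm (x, y, z) lying on its back, with a round white dial face on top and the D-shaft standing at its middle; a hose stub sticks out of its +x side. Origin under its centre.
- tray: Fixed white plastic seedling tray 220 x 180 mm (x, y), 22 mm high, walls and floor 4 mm; origin under its centre. The knob stands on its floor, at least 50 mm from the walls.
- pot: Terracotta pot, 86 mm across, 85 mm high, origin under its centre; leave alone.
- frog: Ceramic frog figurine, about 60 mm across, 70 mm high, origin under its centre; leave alone.
- sprayer: Trigger spray bottle, 82 mm across, 235 mm high, origin under its centre; leave alone.
- trowel: Trowel with a green blade, 280 mm long, lying flat, origin at its middle; leave alone.
Things that resemble listed ones, but are neither listed nor needed, are in the scene too. Of the things shaped like the part that bears knob_centre, the black one is meant.

How it is judged:
By the outcome, as a careful person would: the job done as asked, in the order asked, and still so for the second after the job is handed in, while the arm keeps its last pose, push and grip.
It also fails if it takes over 58 s, if anything falls off the work surface, if the arm or the gripper's body presses on something with over 40 N, if the wrist force passes 120 N, or if a joint passes its speed limit or range.

## Working session

There is one attempt and no reset: what is moved stays moved. The work goes in short steps, each a Python script; the robot and the scene stay as the last script left them, time stands still between calls to the robot, and variables do not carry over. Pictures are saved under pics/ and viewed, at most 10 in all, crops included, and the job is handed in when it is done.

```bash
mkdir -p pics; cat > h.py <<'E'
import numpy as np, cv2
from cell import robot, eoat, cams, finish_job
def ray(info,u,v,z):
    "world point on plane z seen at pixel u,v"
    M=np.array(info["world_to_cam"]);R,t=M[:3,:3],M[:3,3]
    d=R.T@np.array([(u-info["cx"])/info["fx"],(v-info["cy"])/info["fy"],1]);c=-R.T@t
    return c+d*(z-c[2])/d[2]
def pix(info,p):
    q=np.array(info["world_to_cam"])@np.r_[p,1]
    return info["fx"]*q[0]/q[2]+info["cx"],info["fy"]*q[1]/q[2]+info["cy"]
def save(n,im): cv2.imwrite("pics/"+n,im[:,:,::-1])
def down(a):
    "tool down, tool y (closing line) at angle a in world"
    y=np.array([np.cos(a),np.sin(a),0]);z=np.array([0,0,-1.]);return np.c_[np.cross(y,z),y,z]
E
python3 - <<'E'
from h import *
for n in("top","scene"): save(n+".png",cams.get_image(n)); print(n,cams.camera_info(n))
print(robot.state())
E
```

```text
top {'fx': 506.89416764943064, 'fy': 506.89416764943064, 'cx': 273.85190236621344, 'cy': 205.91997662503502, 'world_to_cam': array([[ 6.85963189e-03, -9.99691113e-01,  2.38877521e-02,
        -3.31828114e+01],
       [-9.85377045e-01, -1.08246325e-02, -1.70043839e-01,
         5.95577824e+02],
       [ 1.70249891e-01, -2.23720044e-02, -9.85146927e-01,
         1.18723771e+03],
       [ 0.00000000e+00,  0.00000000e+00,  0.00000000e+00,
         1.00000000e+00]])}
scene {'fx': 519.1136789693483, 'fy': 519.1136789693483, 'cx': 283.1011295773859, 'cy': 210.915241705125, 'world_to_cam': array([[ 6.42143904e-01,  7.66533566e-01,  8.80336478e-03,
        -3.50582328e+02],
       [ 5.11582802e-01, -4.19956379e-01, -7.49613018e-01,
        -2.40474229e+02],
       [-5.70906510e-01,  4.85863080e-01, -6.61817818e-01,
         1.98507117e+03],
       [ 0.00000000e+00,  0.00000000e+00,  0.00000000e+00,
         1.00000000e+00]])}
{'time': 0.1, 'joint_positions': array([ 1.11800620e+00,  3.20195120e-01,  1.56553035e+00,  9.23623270e-06,
        1.25739085e+00, -2.00150925e-02]), 'joint_velocities': array([-0.00041786,  0.00032577, -0.00239915, -0.00012641,  0.00038439,
       -0.00107887]), 'joint_torque': array([-8.03331259e-04, -4.13334167e+01, -2.32511348e+01,  7.27973180e-02,
        4.22607525e-02, -5.47906654e-05]), 'ee_pos': array([240.96188102, 521.58974164, 213.23357975]), 'orientation': array([[-9.07804209e-01,  4.19393685e-01, -6.74468843e-04],
       [ 4.19394225e-01,  9.07803182e-01, -1.36628297e-03],
       [ 3.92745144e-05, -1.52318577e-03, -9.99998839e-01]]), 'contact_force': array([ 0.71332997,  0.47513416, -0.05323973]), 'torque': array([-0.01165832,  0.02197904, -0.00710691]), 'gripper_force': 0.0, 'finger_gap': 91.318863243764}
```

View pics/top.png

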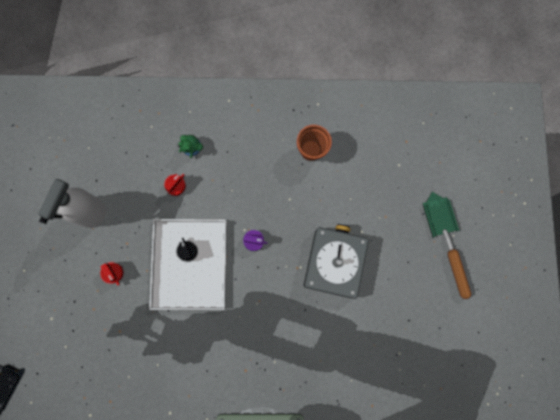

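View pics/scene.png

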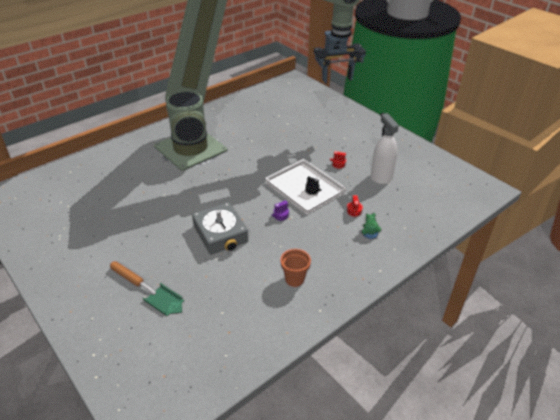

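The top picture shows four knobs: black in the tray (187,250), red at (175,184) and (112,272), purple at (254,240). The black one in the tray fits the description. The timer is at (338,262), with its hose stub at (343,228). Next I'll look from close by.

```bash
python3 - <<'E'
from h import *
i=cams.camera_info("top")
k=ray(i,187,250,50); s=ray(i,339,262,75); print(k,s)
im=cv2.imread("pics/top.png")
a=cv2.resize(im[215:285,152:222],(390,390),interpolation=cv2.INTER_CUBIC)
b=cv2.resize(im[225:295,303:373],(390,390),interpolation=cv2.INTER_CUBIC)
cv2.imwrite("pics/crops.png",np.hstack([a,b]))
robot.move_to([k[0],k[1],300],down(np.pi/2))
inf=cams.camera_info("wrist");w1=cams.get_image("wrist");print(np.array(inf["world_to_cam"]),pix(inf,k),robot.state()["time"])
save("w1.png",w1); np.save("w1.npy",inf,allow_pickle=True)
E
```

```text
[486.42988061 179.88691369  50.        ] [ 459.23407468 -181.9615385    75.        ]
[[-7.08579939e-04  9.99998374e-01  1.65827912e-03 -1.79885699e+02]
 [ 9.61598199e-01  2.26236582e-04  2.74461021e-01 -5.21901611e+02]
 [ 2.74460200e-01  1.78907579e-03 -9.61596796e-01  3.39974633e+02]
 [ 0.00000000e+00  0.00000000e+00  0.00000000e+00  1.00000000e+00]] (np.float64(283.39348455259034), np.float64(175.93414916223364)) 1.7333
```

View pics/crops.png

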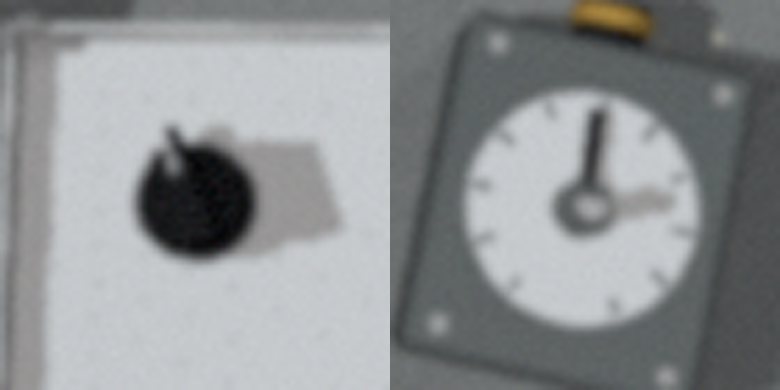

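View pics/w1.png

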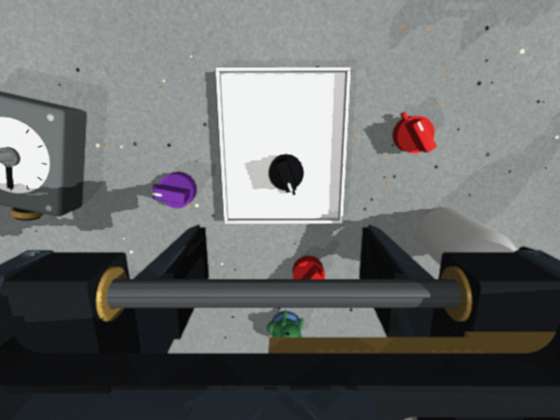

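```bash
python3 - <<'E'
from h import *
im=cv2.imread("pics/w1.png")
a=cv2.resize(im[140:210,250:320],(390,390),interpolation=cv2.INTER_CUBIC)
robot.move_to([459,-182,235],down(np.pi/2))
inf=cams.camera_info("wrist");w=cams.get_image("wrist");np.save("w2.npy",inf,allow_pickle=True)
save("w2.png",w)
u,v=map(int,pix(inf,[459,-182,75]));print(u,v,robot.state()["time"])
b=cv2.resize(w[v-65:v+65,u-65:u+65,::-1],(390,390),interpolation=cv2.INTER_CUBIC)
cv2.imwrite("pics/c2.png",np.hstack([a,b]))
E
```

```text
283 190 3.1583
```

View pics/c2.png

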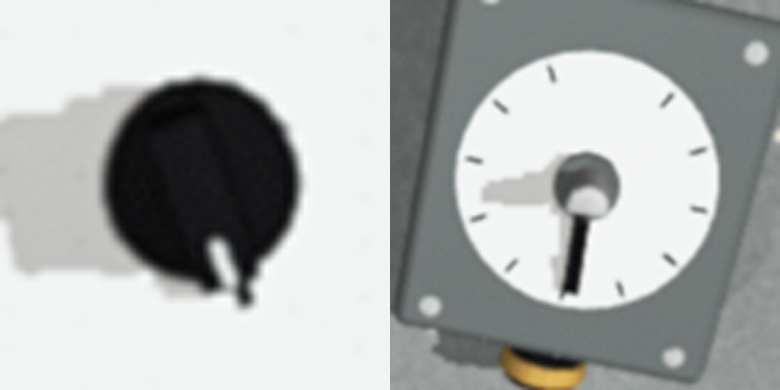

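```bash
python3 - <<'E'
from h import *
L=lambda f:np.load(f,allow_pickle=True).item()
a,b=L("w1.npy"),L("w2.npy");A=lambda u,v,z:ray(a,250+u/5.571,140+v/5.571,z);B=lambda u,v,z:ray(b,218+u/3,125+v/3,z)
ang=lambda p,q:np.arctan2(*(q-p)[[1,0]])
r=lambda *x:print(np.round(x,3))
r(a["fx"]);print("skirt L,R,C");r(A(103,177,28)[:2],A(299,177,28)[:2],A(201,177,28)[:2],A(201,78,28)[:2])
r(A(246,298,24)[:2]);r(ang(A(201,177,28),A(246,298,24)),ang(A(195,105,58),A(258,265,58)),ang(A(150,130,58),A(205,285,58)))
print("dial C,L,R,T,B");r(*[B(u,v,56)[:2] for u,v in[(197.5,179),(65,179),(330,179),(197.5,50),(197.5,308)]])
C=B(197.5,179,56);P=B(180,293,58);r(P[:2],np.linalg.norm((P-C)[:2]),ang(C,P),ang(B(193,215,58),B(181,293,58)))
r(B(177,201,93.5)[:2],B(220,201,93.5)[:2],B(198,184,93.5)[:2],B(198,219,93.5)[:2])
E
```

```text
[310.916]
skirt L,R,C
[[484.47  158.514]
 [484.449 209.022]
 [484.46  183.766]
 [459.126 183.692]]
[[517.507 195.832]]
[0.35  0.378 0.336]
dial C,L,R,T,B
[[ 457.096 -181.409]
 [ 457.133 -232.125]
 [ 457.058 -130.669]
 [ 408.571 -181.474]
 [ 509.55  -181.34 ]]Traceback (most recent call last):
  File "<stdin>", line 9, in <module>
  File "<stdin>", line 5, in <lambda>
    return _wrapfunc(a, 'round', decimals=decimals, out=out)
    return _wrapit(obj, method, *args, **kwds)
    conv = _array_converter(obj)
ValueError: setting an array element with a sequence. The requested array has an inhomogeneous shape after 1 dimensions. The detected shape was (4,) + inhomogeneous part.
```

```bash
python3 - <<'E'
from h import *
b=np.load("w2.npy",allow_pickle=True).item();B=lambda u,v,z:ray(b,218+u/3,125+v/3,z)[:2]
C=np.array([459.1,-181.4]);P=B(180,293,58);d=P-C;e=B(181,293,58)-B(193,215,58)
print(P,np.linalg.norm(d),np.arctan2(d[1],d[0]),np.arctan2(e[1],e[0]))
for q in[(177,201),(220,201),(198,184),(198,219)]:print(B(*q,93.5))
for y in(.36+np.pi/2,.36-np.pi/2):
  robot_ik=robot.solve_ik([485,184,120],down(y));print(robot_ik)
for y in(-.153+np.pi/2,-.153-np.pi/2): print(robot.solve_ik([459,-181.4,150],down(y)))
im=cv2.imread("pics/w2.png");
cv2.imwrite("pics/c3.png",cv2.resize(im[160:230,245:320],(750,700)[0:2] if 0 else (600,560),interpolation=cv2.INTER_CUBIC))
E
```

```text
[ 502.54136697 -188.25266119] 43.97853259635195 -0.15645584102622756 -0.14797885939781646
[ 456.73354234 -188.55589714]
[ 456.72320186 -173.75961187]
[ 450.74839844 -181.338917  ]
[ 463.12802674 -181.3206653 ]
[ 3.40435053e-01  3.12945867e-01  1.83216059e+00 -4.44089210e-16
  9.96486197e-01 -1.59036127e+00]
[ 3.40435053e-01  3.12945867e-01  1.83216059e+00 -4.44089210e-16
  9.96486197e-01  1.55123138e+00]
[-3.99670548e-01  2.45462354e-01  1.84427748e+00 -4.44089210e-16
  1.05185282e+00 -1.81746687e+00]
[-3.99670548e-01  2.45462354e-01  1.84427748e+00 -4.44089210e-16
  1.05185282e+00  1.32412578e+00]
```

View pics/c3.png

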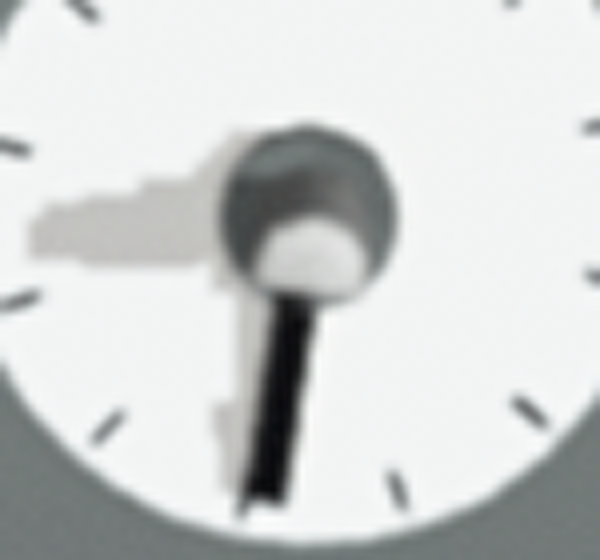

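The enlarged crop shows the shaft tip's pale disc, cut on the pointer side. Its axis is at about (459, -181.3), and the pointer yaw is -0.152. The knob is at (485, 184) with yaw 0.36. Its fin measures 34.6 mm from the axis (35 expected), so I'll grasp it.

```bash
python3 - <<'E'
from h import *
R=down(.36-np.pi/2);k=[485.1,183.8]
robot.move_to([*k,120],R)
print(robot.movel([*k,32],speed=100,threshold=6),robot.state()["ee_pos"])
eoat.close(50);s=robot.state();print(s["finger_gap"],s["gripper_force"],s["contact_force"])
robot.movel([*k,130],speed=120)
R2=down(-.152-np.pi/2)
robot.move_to([459,-181.4,150],R2)
robot.dwell(.3);s=robot.state();print(s["finger_gap"],s["contact_force"],s["ee_pos"],s["time"])
im=cams.get_image("wrist");save("w4.png",im);np.save("w4.npy",cams.camera_info("wrist"),allow_pickle=True)
E
```

```text
False [485.62732571 183.97941955  32.5238059 ]
15.790594200173425 49.99980390071869 [-0.1367161   0.4790376  -0.84064086]
15.85283630334762 [ 0.46064268  0.81966661 -0.95321182] [ 459.25973969 -180.77366814  149.96543952] 10.9167
```

View pics/w4.png

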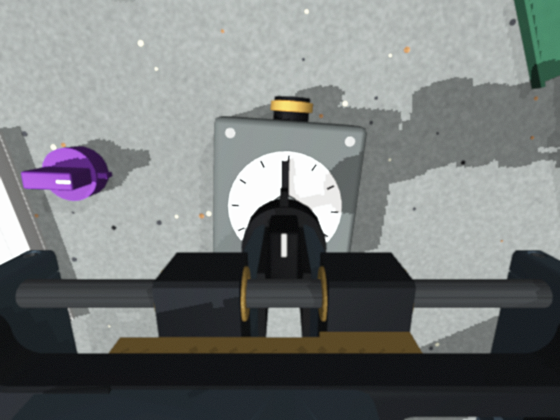

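The knob is held (gap 15.8 mm). Its white line at (284,245) and fin at (285,195) point along the pointer at (285,160), so I'll lower it.

```bash
python3 - <<'E'
from h import *
p=lambda t,r:(s:=robot.state(),print(t,r,s["ee_pos"].round(2),s["contact_force"].round(2),s["torque"].round(3),round(s["time"],2)))
p("a",robot.movel([459,-181.4,124],speed=60))
r=robot.movel([459,-181.4,103],speed=25,threshold=4);p("ins",r)
E
```

```text
a False [ 458.96 -181.41  123.71] [-0.07 -0.45 -0.81] [-0.088  0.196  0.02 ] 11.55
ins False [ 458.89 -181.38  103.  ] [-1.43 -0.03 -0.16] [-0.02   0.257 -0.003] 12.54
```

It slid on with no resistance to 1.5 mm above home. Next I'll press it.

```bash
python3 - <<'E'
from h import *
p=lambda t,r:(s:=robot.state(),print(t,r,s["ee_pos"].round(2),s["contact_force"].round(2),s["torque"].round(3),s["finger_gap"].round(2),round(s["time"],2)))
for z in np.arange(102,89,-1.):
    r=robot.movel([459,-181.4,z],speed=15,threshold=30);p(z,r)
    if robot.state()["contact_force"][2]>17: break
robot.dwell(.5);p("hold",0)
save("t5.png",cams.get_image("top"));save("s5.png",cams.get_image("scene"));
im=cams.get_image("wrist");save("w5.png",im)
E
```

```text
Traceback (most recent call last):
AttributeError: 'float' object has no attribute 'round'
```

```bash
python3 - <<'E'
from h import *
p=lambda t,r:(s:=robot.state(),print(t,r,s["ee_pos"].round(2),s["contact_force"].round(2),s["torque"].round(3),round(s["finger_gap"],2),round(s["time"],2)))
for z in np.arange(101,89,-1.):
    r=robot.movel([459,-181.4,z],speed=15,threshold=30);p(z,r)
    if robot.state()["contact_force"][2]>17: break
robot.dwell(.5);p("hold",0)
save("t5.png",cams.get_image("top"))
im=cams.get_image("wrist");save("w5.png",im)
E
```

```text
101.0 False [ 458.97 -181.4   101.34] [-2.01 -0.28  2.94] [ 0.053  0.582 -0.004] 15.6 13.04
100.0 False [ 458.96 -181.42  100.17] [-1.43 -0.69  3.44] [ 0.053  0.552 -0.008] 16.04 13.29
99.0 False [ 458.97 -181.42   99.04] [-2.94  0.5   4.8 ] [0.014 0.668 0.019] 15.67 13.54
98.0 False [ 458.99 -181.44   98.11] [-2.02  0.86  5.98] [0.039 0.699 0.042] 16.14 13.79
97.0 False [ 458.96 -181.4    97.18] [-2.59  0.76  6.73] [ 0.166  0.749 -0.063] 15.6 14.04
96.0 False [ 458.97 -181.42   96.27] [-2.56  1.38  5.38] [0.081 0.74  0.031] 15.71 14.29
95.0 False [ 459.   -181.43   95.36] [-3.12  0.36  7.44] [ 0.123  0.825 -0.009] 15.62 14.54
94.0 False [ 459.   -181.43   94.45] [-3.58  1.39  8.41] [0.19  0.874 0.002] 15.33 14.79
93.0 False [ 459.04 -181.45   94.24] [-4.35  0.85 13.56] [0.283 1.146 0.035] 15.44 15.04
92.0 False [ 459.11 -181.49   94.14] [-5.77  2.46 20.45] [ 0.372  1.485 -0.021] 15.45 15.29
hold 0 [ 459.1  -181.48   94.13] [-5.98  1.08 19.24] [ 0.393  1.458 -0.003] 15.95 15.79
```

View pics/w5.png

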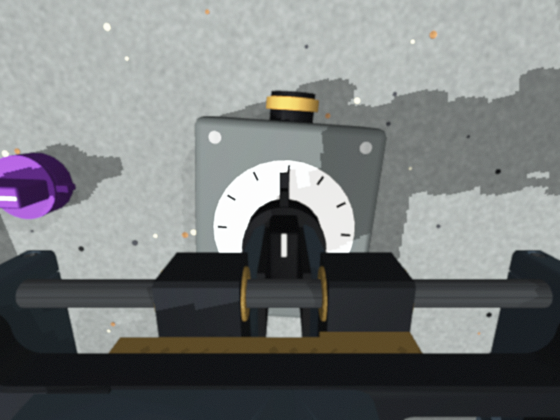

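The spring force rose from about 3 N to 8.4 N over 7 mm of travel. At z=94.3 it hit a hard stop, and it now holds at 19 N. The pointer (284,172) is still just beside the same tick (288,168), so I'll hand it in.

```bash
python3 -c "
from h import *
print(finish_job())"
```

```text
the job is handed in; nothing more can be done
None
```

The black knob is fully home on the D-shaft and held pressed against the stop at about 19 N; the pointer is still at its setting, nothing else was touched, and the job was handed in at about 16 s.

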